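Clamp the offcut, then rock the angle gauge to its mark and hold it

TASK

Swing the red-handled clamp fully down onto the timber offcut in the jig first. Then pick up the angle gauge by its blue grip, stand the middle of its foot bar on the dark rounded ridge of the timber, lengthwise along the timber, and rock it there until the hanging black pointer settles on the red mark of the dial. Finish while still holding it like that, foot pressed lightly on the ridge and pointer at rest on the mark; leave the car, jar and screwdriver where they are.

Things in the scene. Friction and masses are not known exactly. Their poses are not given: they have to be found in the camera images.
- jig: Wooden bench jig fixed to the table: board 170 (x) x 360 (y) x 15 mm thick, with two low rails along y (15 wide, tops 37 mm above the table) between which the timber lies. Origin at the centre of the underside; z up, y along the timber. The clamp stands near its +y end.
- clamp (a joint): Clamp arm hinge (rad): 0 = fully down, level, its rubber foot on the timber; grows as the arm swings up (about 0.7 to 1.1 at the start, limit 1.3). Turns about the jig's y axis. A stiff friction hinge (about 0.2 N m): it stays where left, and about 2 to 3 N on the red handle moves it. Pressed on the timber it may read up to 0.02 either side of 0.
- clamp_hinge (a point): The clamp's hinge axis, between two steel cheeks: 58 mm to the jig's +x, 120 mm to its +y, 75 mm above the table.
- clamp_handle (a point): Middle of the red handle of the clamp: a round bar 18 mm thick, 70 mm long along the jig's y, 120 mm from the hinge at the free end of the steel arm (26 mm wide, 12 mm thick). Clamp down, it is on the jig's -x side of the timber, 75 mm above the table; up, it is raised on an arc about the hinge.
- stud: Loose timber offcut (0.36 to 0.6 kg) lying between the jig's rails on its board, 45 (x) x 280 (y) x 40 mm high, upper face 55 mm above the table. Origin at the centre of its underside, y lengthwise. A dark half-round ridge of 26 mm radius lies across it (axis along x, 45 mm long) 50 mm to -y of its middle.
- ridge_top (a point): Highest point, mid-width, of the dark half-round ridge: 81 mm above the table, 26 mm above the timber's upper face.
- gauge: Angle gauge, loose, 0.25 to 0.42 kg, at first standing upright on the table. Aluminium foot bar 36 (x) x 104 (y) x 12 mm; above it a white round dial, 104 mm diameter, 12 mm thick, facing +x and -x, centre 66 mm above the underside; on top a blue square grip 26 x 26 mm, from 112 to 167 mm above the underside. Origin at the centre of the foot bar's underside, z up. Its centre of mass is high: on the ridge it topples onto one end (about 0.4 rad) unless held.
- gauge_foot (a point): Centre of the underside of the gauge's foot bar.
- gauge_grip (a point): Centre of the blue grip where fingers may take it, on the gauge's z axis 142 mm above the underside.
- pointer (a joint): Angle (rad) of the black pointer, which swings freely about the dial's centre and hangs plumb: 0 = straight towards the foot bar, positive = tip towards the gauge's +y end. Lowering the +y end by some angle makes it read that angle. After a move it swings for about a second.
- mark (a joint): Angle (rad) of the red mark on the dial, in the same sense as the pointer; between 0.12 and 0.24 and it does not move by itself. Shown on both faces, as is the pointer.
- pointer_tip (a point): Tip of the pointer, 44 mm from the dial's centre.
- mark_mid (a point): Middle of the red mark (7 mm wide), 44 mm from the dial's centre, where the pointer tip has to be.
- car: Bystander: small green and blue kit car on four black wheels, 80 x 60 x 44 mm high. Origin on the table under its middle.
- jar: Bystander: parts jar with an orange cap, 60 mm diameter, 80 mm high. Origin at the centre of its underside.
- driver: Bystander: screwdriver 170 mm long lying on the table along its own x, handle to -x. Origin at its underside.
There are look-alikes about, which are no part of the job. There is more than one size of the gauge; the one meant has the size given above.

How it is judged (in metres and radians):
On the way, in this order (a step that is already met when the one before it is completed fails the run):
1. the clamp is fully down on the timber (value of joint clamp below 0.08 rad), for 0.2 s.
2. the gauge's foot bar stands on the ridge, lengthwise along the timber (horizontal distance between gauge_foot and ridge_top below 0.012 m and contact force between gauge and stud above 0.3 N and angle between the x axis of gauge and the x axis of stud, either way round below 0.3 rad), for 0.2 s.
At the end, for the whole second after the job is handed in: Clamp within 0.08 rad of down. Gauge held (over 1 N), still (20 mm/s), pressing the ridge (over 0.3 N), foot middle within 12 mm of the ridge top, along the timber within 0.3 rad, clear of jig and clamp; pointer tip within 3.5 mm of the mark's middle, at rest (0.3 rad/s) (all of step 2 and value of joint clamp below 0.08 rad and distance between pointer_tip and mark_mid below 0.0035 m and velocity of joint pointer between -0.3 and 0.3 rad/s and contact force between the fingers and gauge above 1 N and contact force between gauge and jig below 0.1 N and linear speed of gauge below 0.02 m/s); the arm keeps its last pose, push and grip.
It fails at once if the kit car is moved by more than 30 mm (distance of car from where it was at the start of the episode above 0.03 m).
It fails at once if the parts jar is moved by more than 30 mm (distance of jar from where it was at the start of the episode above 0.03 m).
It fails at once if the screwdriver is moved by more than 30 mm (distance of driver from where it was at the start of the episode above 0.03 m).
It fails at once if the gauge is knocked over (angle between gauge's own z axis and vertical above 0.9 rad).
It also fails if it takes over 54 s, if anything falls off the work surface, if the arm or the gripper's body presses on something with over 40 N, if the wrist force passes 120 N, or if a joint passes its speed limit or range.

ROBOT

A 6-joint arm with a two-finger parallel gripper is mounted at the origin on the work surface. World frame = base frame: x ahead of the robot, y to its left, z up, the work surface at z = 0. Lengths are in mm, angles in rad, forces in N, time in s.
With the tool pointing down it reaches from about 275 to 825 mm from the base axis. Payload 5.2 kg.
Tool frame: the origin (TCP) lies midway between the tips of the shut fingers; the grasp point (between the pads) lies bot.grasp_offset behind it (bot.grasp_offset is the distance from the TCP to the grasp point, in mm); z points along the fingers, y is the line along which they close (so a half turn about z gives the same grasp; the last joint's range is limited). The gripper opens to 93 mm and grips with 3 to 60 N. Pads are 15 mm wide; open, the fingers measure 128 mm over their backs; the gripper's body (75 mm by 188 mm) begins 65 mm behind the grasp point.
Start: joints at [-1.484, 0.259, 1.535, -0, 1.348, -0.203], TCP at [157.189, -527.064, 218.653] pointing down, gripper open.
Joint ranges: [-3.14, 3.14], [-0.91, 2.08], [0.19, 2.58], [-1.22, 4.36], [0.22, 2.71], [-3.12, 3.12]. Speed limits (rad/s): [2.57, 2.57, 3.14, 3.14, 3.14, 3.14].

INTERFACE

Orientations are given as [roll, pitch, yaw] about the fixed x, y, z axes, in that order (R = Rz(yaw) Ry(pitch) Rx(roll)).
In Python, from station import bot gives the robot as it stands.
- The arm moves only by the shell command python3 -m crank 'ROWS' [FORCE]. ROWS is JSON, a list of rows, each a list of 3 entries, a list of its own where there are three numbers: the opening, from -1 (shut) to 1 (fully open), then the shift along the tool's x, y, z in mm, then the turn, a rotation vector about the tool's x, y, z in rad. In form: [[fingers, [x, y, z], [wx, wy, wz]], ...]. A call has 1 to 5 rows; each row is the pose to reach, as a shift and turn from the pose commanded when the call began, along the tool's axes at that moment; what a row does not reach only later rows make up. A row lasts 1/10 s, in which the tool goes at most 50 mm and 8.59 degrees, less where a joint would pass 70% of its speed; a pose out of reach is approached as far as the arm can. A call with a gripper value outside its range is refused whole. The fingers move at their own pace and stop on an object; FORCE is the grip in N (left out, the last holds). Time passes only in rows, so rows that repeat a pose let the fingers close. It gives the time, the measured TCP pose, the force, the opening and the grip force at its end, in the units of the state.
- bot.get_state(): the state, without advancing time (a new reading comes with each control period).
- bot.snapshot(name): name is "scene" or "top" or "wrist"; returns (picture, depth): 400x640x3 uint8, red, green, blue; 400x640 float32, mm along the optical axis (not along the pixel's ray), 0 where there is no reading.
- bot.camera_params(name): a dict with "fovy" (degrees; the focal length in pixels is half the picture's height over the tangent of half this angle, whatever the lens; pixels are square), "cx", "cy" (the principal point, pixels), "k1" (the pictures are not rectified: a ray, as slopes to the right and down, at radius r is drawn at 1 + k1 r^2 times it, then the intrinsics apply), "position" and "rotation" of the camera in the world. Camera axes: x right, y up, looking along -z (the intrinsics and any distortion apply to the point x, -y, -z); pixel columns grow to the right and rows downward; lengths in mm; the calibration is good to about 2 mm. A picture is of the moment at which its call begins: read the wrist's pose just before it. camera_params takes no time and is no camera call; for the wrist camera it gives the pose at the moment of the call.
- bot.close_job(): hands the job in; it is judged then, once.
The state is a dict: "time": time; "qpos": joint angles; "qvel": joint speeds; "joint_efforts": joint torques, N m; "ee_pos": TCP position; "eef_rot": TCP orientation; "contact_force": force on the tool from outside, world axes, zero at the start; "torque": the same for the moment, N m; "width": opening from 0.0 (shut) to 1.0 (fully open); "grip_force": force on a finger pad.
Only numpy, scipy, OpenCV 4.12 (cv2) and the standard library are available. Lean on these libraries where they do the work, as an engineer would, in place of code of your own. Each camera call takes 0.05 s, during which the arm holds its last target. There are 200 camera calls.

## Working session

There is one attempt and no reset: what is moved stays moved. The work goes in short steps, Python scripts to look and compute and a shell command to move; the robot and the scene stay as the last step left them, time stands still between calls to the robot, and variables do not carry over. Pictures are saved under pics/ and viewed, at most 10 in all, crops included, and the job is handed in when it is done.

```bash
ls; mkdir -p pics; cat > h.py <<'E'
import numpy as np, cv2
from station import bot
def K(name):
    p=bot.camera_params(name); f=200/np.tan(np.radians(p['fovy'])/2)
    return p,f
def pts(name,dep,p=None):
    """world xyz for every pixel from depth"""
    p0,f=K(name); p=p or p0
    v,u=np.mgrid[0:400,0:640].astype(float)
    A=np.array([[f,0,p['cx']],[0,f,p['cy']],[0,0,1.]])
    n=ray(u.ravel(),v.ravel(),p,f)
    d=dep.ravel()[:,None]
    c=np.c_[n[:,0],-n[:,1],-np.ones(len(n))]*d
    return (c@np.array(p['rotation']).T+np.array(p['position'])).reshape(400,640,3)
def ray(u,v,p,f):
    x=(np.asarray(u,float)-p['cx'])/f; y=(np.asarray(v,float)-p['cy'])/f
    a,b=x.copy(),y.copy()
    for _ in range(20):
        s=1+p['k1']*(a*a+b*b); a,b=x/s,y/s
    return np.c_[a,b]
def onplane(name,u,v,z,p=None):
    p0,f=K(name); p=p or p0
    n=ray(np.atleast_1d(u),np.atleast_1d(v),p,f)
    d=np.c_[n[:,0],-n[:,1],-np.ones(len(n))]@np.array(p['rotation']).T
    o=np.array(p['position']); return o+d*((z-o[2])/d[:,2])[:,None]
E
python3 - <<'E'
from h import *
ims=[]
for n in ('scene','top'):
    im,d=bot.snapshot(n); np.savez(f'{n}0.npz',im=im,d=d,X=pts(n,d)); cv2.imwrite(f'pics/{n}0.png',im[...,::-1])
    p=bot.camera_params(n); print(n,p)
print(bot.get_state(),bot.grasp_offset)
E
```

```text
picsTraceback (most recent call last):
  File "<stdin>", line 4, in <module>
  File "h.py", line 14, in pts
    return (c@np.array(p['rotation']).T+np.array(p['position'])).reshape(400,640,3)
            ~~~~~~~~~~~~~~~~~~~~~~~~~~~^~~~~~~~~~~~~~~~~~~~~~~~
ValueError: operands could not be broadcast together with shapes (256000,) (3,)
```

```bash
sed -i "s/    p=bot.camera_params(name); f=/    p=dict(bot.camera_params(name)); p['rotation']=Rotation.from_euler('xyz',p['rotation']).as_matrix(); f=/; 1a from scipy.spatial.transform import Rotation" h.py
python3 - <<'E'
from h import *
print(bot.camera_params('top'),bot.camera_params('scene'))
for n in ('scene','top'):
    im,d=bot.snapshot(n); np.savez(f'{n}0.npz',im=im,d=d,X=pts(n,d)); cv2.imwrite(f'pics/{n}0.png',im[...,::-1])
print(bot.get_state(),bot.grasp_offset)
E
```

```text
{'fovy': 53.87218470589336, 'cx': 319.07549326603026, 'cy': 200.7121070171472, 'k1': -0.0942877841311922, 'position': array([ 411.88635419,  -33.40437517, 1001.36285166]), 'rotation': array([ 0.15407479, -0.00789078, -1.57563203])} {'fovy': 46.22067773007062, 'cx': 324.81766844303075, 'cy': 193.8603359040166, 'k1': -0.09417116312954328, 'position': array([1305.83713344,  604.5395158 ,  977.36741415]), 'rotation': array([0.84182514, 0.00282469, 2.27635701])}
{'time': 0.15, 'qpos': array([-1.48378408e+00,  2.59177207e-01,  1.53575571e+00,  1.00999157e-05,
        1.34800611e+00, -2.02795286e-01]), 'qvel': array([ 0.00103982, -0.00028708, -0.00311729, -0.00021343, -0.00153776,
       -0.00171413]), 'joint_efforts': array([ 1.44341720e-03, -4.37644994e+01, -2.84231186e+01,  7.19278492e-02,
        3.79837432e-02, -9.10022095e-05]), 'ee_pos': array([ 157.1667585 , -526.6656081 ,  218.03831547]), 'eef_rot': array([-3.14027586e+00, -2.80814589e-04,  2.89805113e-01]), 'contact_force': array([-1.22771131, -0.07481147, -0.55477995]), 'torque': array([-0.00227438, -0.03987303, -0.01558005]), 'grip_force': 0.0, 'width': 1.000525913677173} 18.8
```

View pics/scene0.png

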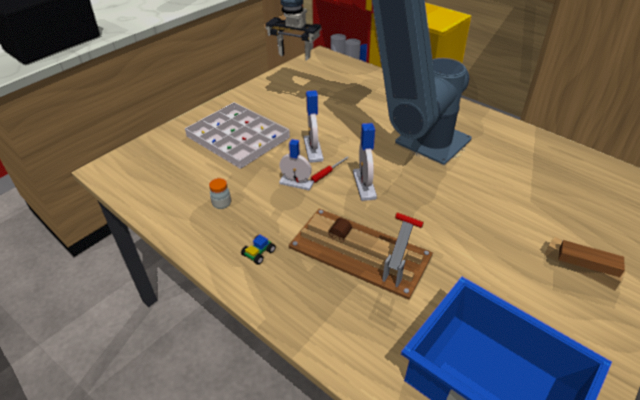

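View pics/top0.png

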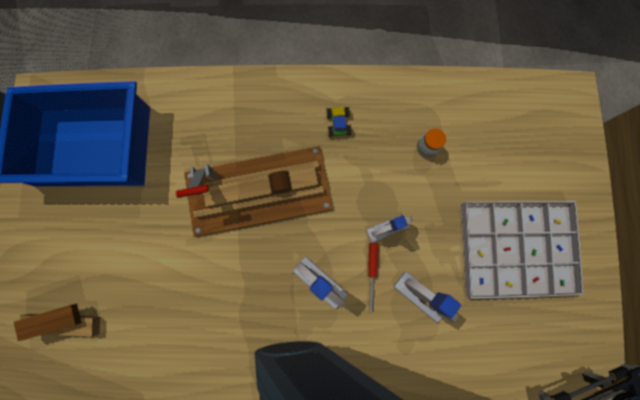

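Scene view: jig (360,250) with raised red clamp handle (408,219); three gauges at (297,165), (313,125) and (365,160). Top view: grips at (400,223), (320,287), (447,305), ridge at (281,181), handle (192,191), car (340,122), jar (433,143), screwdriver (373,275).

```bash
python3 - <<'E'
from h import *
for n in ('top','scene'):
    z=np.load(n+'0.npz'); im,X=z['im'],z['X']
    hsv=cv2.cvtColor(im,cv2.COLOR_RGB2HSV)
    def comps(m,name,mn=15):
        k,l,s,c=cv2.connectedComponentsWithStats(m.astype(np.uint8))
        for i in range(1,k):
            if s[i,4]<mn: continue
            q=X[l==i]; 
            zz=q[:,2]; t=q[zz>np.percentile(zz,98)-6]
            print(n,name,c[i].round(),s[i,4],'med',np.median(q,0).round(),'top',t.mean(0).round(1),'zmax',np.percentile(zz,98).round(1),'zmin',zz.min().round())
    H,S,V=[hsv[...,i].astype(int) for i in range(3)]
    Z=X[...,2]
    comps((H>105)&(H<125)&(S>150)&(V>60)&(X[...,1]<220)&(X[...,0]>100)&(Z>25)&(Z<300),'blue')
    comps(((H<6)|(H>174))&(S>170)&(V>90)&(Z>0)&(Z<250)&(X[...,0]>150)&(X[...,0]<800),'red')
    comps((H>6)&(H<14)&(S>200)&(V>150)&(Z>20)&(Z<250),'orange')
    comps((S<80)&(V>90)&(Z>6)&(Z<200)&(X[...,0]<800)&(X[...,0]>150)&(abs(X[...,1])<500),'white',60)
    m=(V<90)&(S>100)&(H<15)&(Z>45)&(Z<100)&(X[...,0]>350)&(X[...,0]<650)&(abs(X[...,1])<250)
    comps(m,'dark')
E
```

```text
top blue [339. 122.] 120 med [764. -94.  44.] top [763.8 -94.2  43.7] zmax 46.4 zmin 31.0
top blue [400. 222.] 110 med [ 495. -213.  166.] top [ 494.4 -212.9  166.6] zmax 169.4 zmin 162.0
top blue [321. 287.] 271 med [361. -43. 226.] top [362.3 -42.7 226.3] zmax 228.9 zmin 223.0
top blue [449. 306.] 283 med [ 323. -292.  226.] top [ 323.  -292.9  226.6] zmax 229.1 zmin 208.0
top red [192. 190.] 187 med [562. 229. 183.] top [562.5 230.4 182.8] zmax 185.6 zmin 176.0
top red [373. 260.] 250 med [ 415. -174.   23.] top [ 417.6 -174.3   24.6] zmax 27.9 zmin 16.0
top white [483. 247.] 716 med [ 451. -459.   30.] top [ 449.9 -439.1   33.8] zmax 37.0 zmin 6.0
top white [379. 229.] 307 med [ 487. -184.   14.] top [ 506.9 -209.4  165.2] zmax 155.7 zmin 7.0
top white [314. 275.] 610 med [384. -19.  17.] top [377.7 -26.7 156.9] zmax 157.6 zmin 10.0
top white [417. 294.] 772 med [ 341. -265.   17.] top [ 339.1 -275.1  154.8] zmax 156.7 zmin 6.0
top white [371. 295.] 79 med [ 327. -169.   15.] top [ 329.3 -168.9   15.6] zmax 18.9 zmin 11.0
top white [334. 300.] 182 med [326. -72. 136.] top [341.3 
[... 672 characters left out ...]
2.7] zmax 186.0 zmin 173.0
scene orange [217. 182.] 40 med [ 705. -330.   79.] top [ 708.7 -328.1   79.7] zmax 82.9 zmin 75.0
scene white [301. 160.] 1297 med [ 491. -230.   56.] top [ 392.5 -253.3  156.9] zmax 155.0 zmin 6.0
scene white [256. 144.] 929 med [ 454. -444.   21.] top [ 455.3 -429.8   32.7] zmax 35.5 zmin 6.0
scene white [365. 177.] 584 med [392.  -8.  19.] top [380.6 -22.1 154.4] zmax 155.7 zmin 6.0
scene white [220. 198.] 290 med [ 727. -302.   38.] top [ 723.1 -311.3   58.1] zmax 61.1 zmin 6.0
scene white [400. 247.] 598 med [606. 245. 116.] top [574.2 239.  168.9] zmax 170.8 zmin 34.0
scene dark [340. 228.] 319 med [617.  66.  73.] top [609.4  60.1  80. ] zmax 83.4 zmin 46.0
```

```bash
python3 - <<'E'
from h import *
P={n:np.load(n+'0.npz') for n in('top','scene')}
def rect(lbl,sel,z=False):
    for n in P:
        X=P[n]['X'].reshape(-1,3); c=P[n]['im'].reshape(-1,3); q=X[sel(X,c.astype(int))]
        if len(q)<8: print(lbl,n,len(q)); continue
        r=cv2.minAreaRect(q[:,:2].astype(np.float32)); b=cv2.boxPoints(r)
        e=b[1]-b[0] if np.hypot(*(b[1]-b[0]))>np.hypot(*(b[2]-b[1])) else b[2]-b[1]
        print(lbl,n,len(q),np.round(r[0],1),np.round(r[1],1),'long dir deg',(np.degrees(np.arctan2(e[1],e[0]))%180).round(1), 'z',q[:,2].mean().round(1))
box=lambda X,a,b,c,d,e,f:(X[:,0]>a)&(X[:,0]<b)&(X[:,1]>c)&(X[:,1]<d)&(X[:,2]>e)&(X[:,2]<f)
rect('jig',lambda X,c:box(X,450,720,-100,260,11,40))
rect('stud',lambda X,c:box(X,450,720,-120,260,51,58))
rect('ridge',lambda X,c:box(X,450,720,-60,150,62,90))
rect('foot',lambda X,c:box(X,440,560,-280,-130,9,15)&(c.max(1)-c.min(1)<50))
rect('grip',lambda X,c:box(X,440,560,-280,-130,160,175))
rect('gripside',lambda X,c:box(X,440,560,-280,-130,120,175)&(c[:,2]>c[:,0]+40))
rect('dial',lambda X,c:box(X,440,560,-280,-130,20,105))
rect('driver',lambda X,c:box(X,300,480,-200,-140,6,40))
rect('handle',lambda X,c:box(X,500,620,170,290,160,200)&(c[:,0]>c[:,1]+70))
for n in P:
    im=P[n]['im']; y,x=(150,330) if n=='top' else (120,250)
    w=(160,170); 
a=cv2.resize(P['scene']['im'][130:200,265:345],None,fx=5,fy=5,interpolation=cv2.INTER_CUBIC)
b=cv2.resize(P['top']['im'][140:240,170:350],None,fx=3.5,fy=3.5,interpolation=cv2.INTER_CUBIC)[:350]
cv2.imwrite('pics/crop1.png',np.hstack([a,b[:, :400]])[...,::-1])
E
```

```text
jig top 5882 [596. 107.] [171.3 342.5] long dir deg 101.0 z 20.3
jig scene 3349 [597.2 109. ] [176.3 338.5] long dir deg 100.8 z 20.6
stud top 1623 [617.7 106.7] [ 93.2 280.2] long dir deg 99.7 z 54.6
stud scene 929 [618.6 111.1] [ 96.8 282.1] long dir deg 99.4 z 54.7
ridge top 395 [605.9  54.2] [46.1 49.7] long dir deg 100.6 z 75.5
ridge scene 278 [608.3  59.5] [48.5 49.4] long dir deg 100.9 z 74.9
foot top 231 [ 495.4 -213.3] [ 36.1 103.5] long dir deg 112.3 z 11.7
foot scene 162 [ 498.  -209.9] [ 42.9 104.9] long dir deg 113.8 z 11.6
grip top 149 [ 495.4 -213.9] [25.8 26.3] long dir deg 114.9 z 166.3
grip scene 56 [ 499.2 -210.6] [31.  26.4] long dir deg 27.1 z 165.4
gripside top 132 [ 494.6 -213.3] [24.5 24.5] long dir deg 21.9 z 166.4
gripside scene 136 [ 498.7 -207.7] [30.4 23.3] long dir deg 21.8 z 148.1
dial top 145 [ 489.1 -204.5] [ 41.5 117.5] long dir deg 131.3 z 62.2
dial scene 628 [ 492.  -200.5] [ 42.8 121.9] long dir deg 132.1 z 63.5
driver top 477 [ 389.  -177.6] [ 33.6 178.1] long dir deg 177.5 z 19.7
driver scene 237 [ 390.4 -177.9] [ 42.3 178.8] long dir deg 179.6 z 18.3
handle top 189 [562.3 232.2] [13.4 65.6] long dir deg 101.8 z 182.5
handle scene 163 [566.7 237.8] [15.2 67.9] long dir deg 101.2 z 181.1
```

View pics/crop1.png

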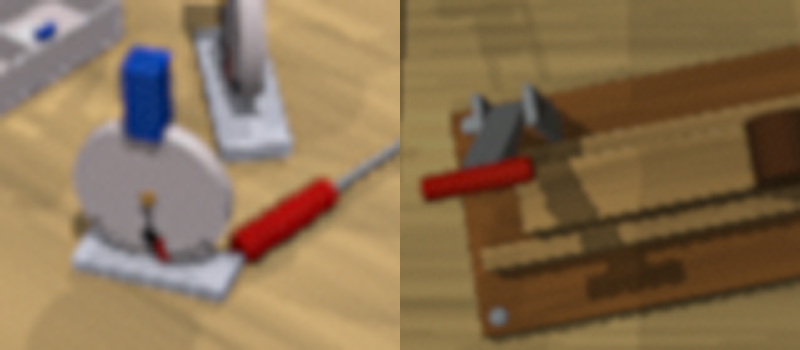

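The crop shows the small gauge (its 167 mm height matches) with the red mark on the screwdriver side, which is its +y end (gauge yaw ≈22.5°). The clamp is up, with the handle at world (563,234,~174).

```bash
cat >> h.py <<'E'
def plan(xyz,yaw,tilt=0.):
    """shift/turn in tool axes from measured pose to xyz with tool down at yaw, tilted about tool x"""
    s=bot.get_state(); R=Rotation.from_euler('xyz',s['eef_rot'])
    T=Rotation.from_euler('xyz',[np.pi,0,yaw])*Rotation.from_rotvec([tilt,0,0])
    print('t',round(s['time'],2),'shift',R.inv().apply(np.array(xyz)-s['ee_pos']).round(1),'turn',(R.inv()*T).as_rotvec().round(3),
          'at',s['ee_pos'].round(1),s['eef_rot'].round(3),'F',s['contact_force'].round(1),'w',round(s['width'],3),'grip',round(s['grip_force'],1))
E
python3 -m crank '[[-1,[0,0,-50],[0,0,0]],[-1,[0,0,-100],[0,0,0]],[-1,[0,0,-120],[0,0,0]]]'
python3 -c "
from h import *
plan([562,233,225],.188)"
```

```text
time: 0.45
ee_pos: [157.4, -528.3, 343.5]
eef_rot: [3.135, 0.001, 0.29]
contact_force: [0.3, -0.3, 0.7]
width: 0.791
grip_force: 0.0
t 0.45 shift [ 605.5 -614.6  113.7] turn [0.007 0.001 0.102] at [ 157.4 -528.3  343.5] [3.135e+00 1.000e-03 2.900e-01] F [ 0.3 -0.3  0.7] w 0.791 grip 0.0
```

```bash
python3 -m crank '[[-1,[34,-35,0],[0,0,0.1]],[-1,[68,-70,0],[0,0,0.1]],[-1,[102,-105,0],[0,0,0.1]],[-1,[136,-140,0],[0,0,0.1]],[-1,[170,-175,0],[0,0,0.1]]]' >/dev/null
python3 -m crank '[[-1,[37,-31,0],[0,0,0]],[-1,[74,-62,0],[0,0,0]],[-1,[111,-93,0],[0,0,0]],[-1,[148,-124,0],[0,0,0]],[-1,[185,-155,0],[0,0,0]]]' | head -3
python3 -c "
from h import *
plan([562,233,225],.188)"
```

```text
time: 1.45
ee_pos: [423.3, -121.8, 338.7]
eef_rot: [3.141, -0.0, 0.19]
t 1.45 shift [ 203.1 -322.3  113.6] turn [ 0.    -0.     0.002] at [ 423.3 -121.8  338.7] [ 3.141 -0.     0.19 ] F [ 0.3 -0.5 -0.2] w 0.003 grip 0.0
```

```bash
python3 -m crank '[[-1,[25,-40,0],[0,0,0]],[-1,[50,-80,0],[0,0,0]],[-1,[75,-120,0],[0,0,0]],[-1,[100,-160,0],[0,0,0]],[-1,[125,-200,0],[0,0,0]]]' >/dev/null
python3 -m crank '[[-1,[25,-40,0],[0,0,0]],[-1,[50,-80,0],[0,0,0]],[-1,[78,-122,40],[0,0,0]],[-1,[78,-122,80],[0,0,0]],[-1,[78,-122,100],[0,0,0]]]' >/dev/null
python3 - <<'E'
from h import *
plan([562,233,195],.188)
im,d=bot.snapshot('wrist'); cv2.imwrite('pics/w1.png',im[...,::-1]); plan([564,235,195],.188)
E
```

```text
t 2.45 shift [ 3.2  0.3 38.1] turn [-0.     0.007  0.005] at [559.1 232.7 233.1] [-3.141  0.007  0.193] F [-0.3 -0.2  0.6] w 0.006 grip 0.0
t 2.5 shift [ 7.2 -2.3 35.8] turn [0.    0.012 0.004] at [557.8 231.5 230.9] [3.141 0.012 0.192] F [-0.7 -0.6 -3. ] w 0.002 grip 0.0
```

View pics/w1.png

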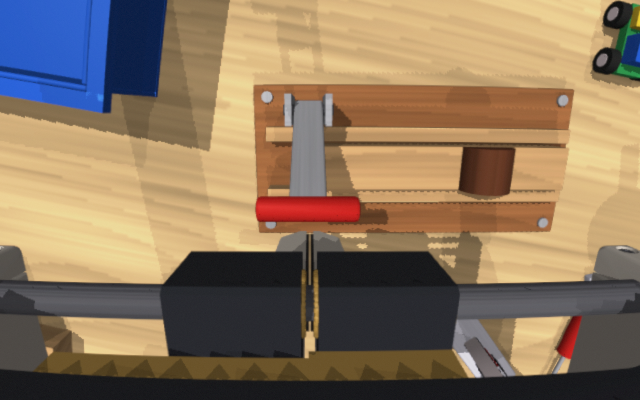

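The wrist view shows the shut fingers (310,320) aligned sideways with the handle (308,208) and the clamp arm (308,150). The way down is clear.

```bash
python3 -m crank '[[-1,[6,-1,25],[0,0,0]],[-1,[6,-1,45],[0,0,0]],[-1,[0,-1,51],[0,0,0]],[-1,[-6,-1,57],[0,0,0]],[-1,[-11,-1,63],[0,0,0]]]'
python3 -c "
from h import *
plan([562,233,195],.188)"
```

```text
time: 3.0
ee_pos: [549.3, 229.3, 178.0]
eef_rot: [3.141, -0.001, 0.19]
contact_force: [-8.1, -3.0, 15.5]
width: 0.005
grip_force: 7.8
t 3.0 shift [ 13.2  -1.2 -17. ] turn [ 0.    -0.001  0.002] at [549.3 229.3 178. ] [ 3.141e+00 -1.000e-03  1.900e-01] F [-8.1 -3.  15.5] w 0.005 grip 7.8
```

```bash
python3 -m crank '[[-1,[-5,0,8],[0,0,0]],[-1,[-10,0,17],[0,0,0]],[-1,[-14,0,26],[0,0,0]]]'
python3 - <<'E'
from h import *
im,d=bot.snapshot('wrist'); cv2.imwrite('pics/w2.png',im[...,::-1])
E
```

```text
time: 3.3
ee_pos: [535.3, 226.9, 152.4]
eef_rot: [3.141, -0.002, 0.19]
contact_force: [-2.0, -0.2, 2.8]
width: 0.007
grip_force: 2.0
```

View pics/w2.png

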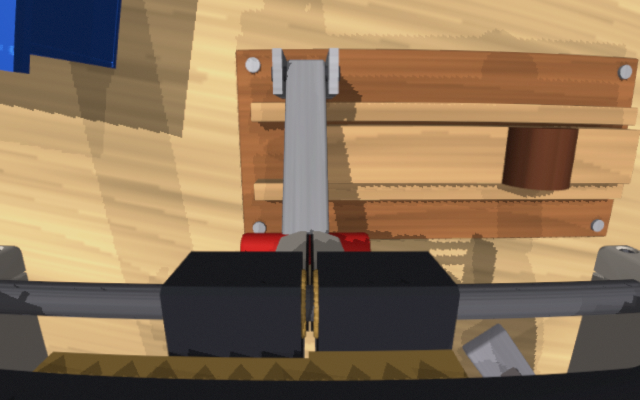

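The arm is partly lowered, with the fingertips on the red handle (305,243) beside the arm end. The push is working.

```bash
python3 -m crank '[[-1,[-6,0,10],[0,0,0]],[-1,[-11,0,21],[0,0,0]],[-1,[-15,0,32],[0,0,0]],[-1,[-18,0,44],[0,0,0]],[-1,[-20,0,56],[0,0,0]]]'|head -4
python3 -m crank '[[-1,[0,0,6],[0,0,0]],[-1,[0,0,12],[0,0,0]],[-1,[0,0,15],[0,0,0]],[-1,[0,0,15],[0,0,0]]]'|head -4
```

```text
time: 3.85
ee_pos: [516.4, 223.2, 92.3]
eef_rot: [-3.142, 0.0, 0.19]
contact_force: [-1.4, -0.8, 0.8]
time: 4.25
ee_pos: [516.5, 223.3, 83.1]
eef_rot: [3.141, -0.001, 0.19]
contact_force: [-14.7, -3.2, 36.7]
```

```bash
python3 -m crank '[[-1,[0,0,-50],[0,0,0]],[-1,[0,0,-100],[0,0,0]],[0.3,[0,0,-150],[0,0,0]],[0.3,[0,0,-200],[0,0,0]],[0.3,[0,0,-235],[0,0,0]]]'|head -4
python3 - <<'E'
from h import *
im,d=bot.snapshot('top'); X=pts('top',d); h=cv2.cvtColor(im,cv2.COLOR_RGB2HSV)
m=((h[...,0]<6)|(h[...,0]>174))&(h[...,1]>170)&(h[...,2]>80)&(X[...,1]>100)&(X[...,0]<700)
print(m.sum(),np.median(X[m],0),np.percentile(X[m][:,2],[5,98]))
q=X[(X[...,2]>62)&(X[...,2]<90)&(X[...,0]>450)&(X[...,0]<720)&(X[...,1]>0)&(X[...,1]<120)]
print(cv2.minAreaRect(q[:,:2].astype(np.float32)))
plan([495.5,-212,300],.393)
E
```

```text
time: 4.75
ee_pos: [518.0, 223.6, 317.6]
eef_rot: [-3.141, -0.006, 0.19]
contact_force: [0.3, -0.2, 0.5]
158 [509.35154188 218.65857207  82.22666678] [78.60495447 85.56130868]
((606.3201293945312, 53.752838134765625), (46.32716369628906, 49.40428161621094), 10.209062576293945)
t 4.8 shift [-106.7  423.6   21.5] turn [ 0.001 -0.014 -0.203] at [520.  224.1 323.1] [-3.141 -0.014  0.19 ] F [1.5 0.1 3.8] w 0.258 grip 0.0
```

```bash
python3 -m crank '[[0.3,[-10,42,0],[0,0,-0.1]],[0.3,[-21,84,0],[0,0,-0.2]],[0.3,[-32,127,0],[0,0,-0.2]],[0.3,[-43,170,0],[0,0,-0.2]],[0.3,[-54,212,0],[0,0,-0.2]]]'>/dev/null
python3 -m crank '[[0.3,[-19,40,0],[0,0,0]],[0.3,[-38,80,0],[0,0,0]],[0.3,[-57,120,0],[0,0,0]],[0.3,[-75,160,0],[0,0,0]],[0.3,[-92,196,0],[0,0,0]]]'|head -4
python3 - <<'E'
from h import *
plan([495.5,-212,300],.393)
im,d=bot.snapshot('wrist'); cv2.imwrite('pics/w3.png',im[...,::-1]); plan([495.5,-212,300],.393)
X=pts('wrist',d);h=cv2.cvtColor(im,cv2.COLOR_RGB2HSV)
for sel in [(X[...,2]>155)&(X[...,2]<175),(X[...,2]>9)&(X[...,2]<15)&(h[...,1]<60)]:
    q=X[sel&(abs(X[...,0]-495)<80)&(abs(X[...,1]+212)<80)]
    if len(q)>5: print(len(q),cv2.minAreaRect(q[:,:2].astype(np.float32)))
E
```

```text
time: 5.8
ee_pos: [493.2, -213.8, 313.1]
eef_rot: [3.141, -0.0, 0.389]
contact_force: [0.7, -0.1, 0.2]
t 5.8 shift [ 2.8 -0.8 13.1] turn [ 0.001 -0.    -0.004] at [ 493.2 -213.8  313.1] [ 3.141 -0.     0.389] F [ 0.7 -0.1  0.2] w 0.648 grip 0.0
t 5.85 shift [ 5.4 -6.1 12.4] turn [ 0.004  0.002 -0.008] at [ 492.8 -219.6  312.5] [3.138e+00 2.000e-03 3.850e-01] F [ 1.3 -4.9  0.7] w 0.651 grip 0.0
769 ((496.3146057128906, -219.33604431152344), (25.7958984375, 25.674270629882812), 21.537595748901367)
709 ((493.1158142089844, -221.30087280273438), (41.42152786254883, 103.58082580566406), 22.113039016723633)
```

View pics/w3.png

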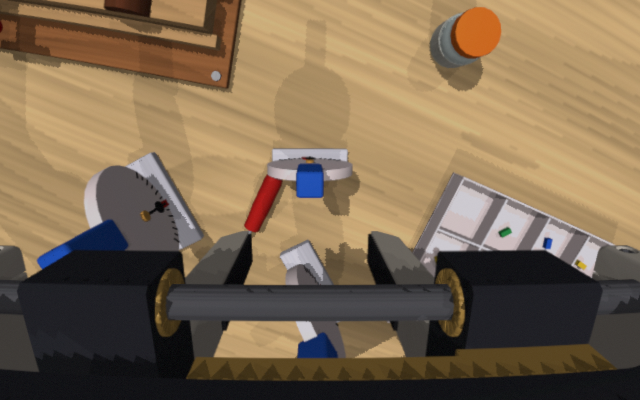

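The wrist view shows the target gauge's blue grip at (310,180), square to the gripper and roughly midway between the fingers. The arm was still moving, so I'll measure again once it is at rest.

```bash
python3 -m crank '[[0.3,[5,-6,12],[0,0,0]],[0.3,[5,-6,12],[0,0,0]],[0.3,[5,-6,12],[0,0,0]]]' >/dev/null
python3 - <<'E'
from h import *
p,f=K('wrist'); im,d=bot.snapshot('wrist'); X=pts('wrist',d,p);h=cv2.cvtColor(im,cv2.COLOR_RGB2HSV)
for sel in [(X[...,2]>155)&(X[...,2]<175),(X[...,2]>8)&(X[...,2]<15)&(h[...,1]<60)]:
    q=X[sel&(abs(X[...,0]-495)<80)&(abs(X[...,1]+212)<80)]
    if len(q)>5: print(len(q),q[:,2].mean(),cv2.minAreaRect(q[:,:2].astype(np.float32)))
plan([496,-213,142-18.8],.384)
E
```

```text
818 165.68627558512182 ((496.9122314453125, -213.16310119628906), (26.13697052001953, 24.91619110107422), 22.467206954956055)
805 11.197336347598176 ((505.5068359375, -209.38406372070312), (17.653648376464844, 102.6368408203125), 22.45902442932129)
t 6.2 shift [ -3.6   9.8 178.3] turn [-0.     0.     0.008] at [ 495.6 -202.6  301.5] [-3.141  0.     0.392] F [-0.6 -0.2 -0.4] w 0.652 grip 0.0
```

```bash
python3 -m crank '[[0.3,[-3,10,40],[0,0,0]],[0.3,[-3,10,80],[0,0,0]],[0.3,[-3,10,110],[0,0,0]],[0.3,[-3,10,110],[0,0,0]],[0.3,[-3,10,110],[0,0,0]]]' >/dev/null
python3 - <<'E'
from h import *
plan([496.6,-213.2,142-18.8],.392)
E
```

```text
t 6.7 shift [-0.2 -0.7 69.4] turn [ 0.    -0.    -0.001] at [ 497.  -213.7  192.6] [ 3.141 -0.     0.391] F [0.1 0.9 0.5] w 0.653 grip 0.0
```

```bash
python3 -m crank '[[0.3,[0,-1,30],[0,0,0]],[0.3,[0,-1,55],[0,0,0]],[0.3,[0,-1,66],[0,0,0]],[0.3,[0,-1,66],[0,0,0]],[0.3,[0,-1,66],[0,0,0]]]' 30
python3 -m crank '[[-0.4,[0,0,0],[0,0,0]],[-0.8,[0,0,0],[0,0,0]],[-1,[0,0,0],[0,0,0]],[-1,[0,0,0],[0,0,0]],[-1,[0,0,0],[0,0,0]]]' 30
python3 -m crank '[[-1,[0,0,-10],[0,0,0]],[-1,[0,0,-40],[0,0,0]],[-1,[0,0,-80],[0,0,0]],[-1,[0,0,-80],[0,0,0]],[-1,[0,0,-80],[0,0,0]]]' 30
```

```text
time: 7.2
ee_pos: [497.2, -213.9, 127.5]
eef_rot: [3.139, -0.002, 0.39]
contact_force: [0.4, 0.4, 0.5]
width: 0.648
grip_force: 0.0
time: 7.7
ee_pos: [496.0, -213.3, 125.8]
eef_rot: [-3.142, 0.0, 0.39]
contact_force: [0.6, -2.4, -4.4]
width: 0.278
grip_force: 30.0
time: 8.2
ee_pos: [496.2, -213.4, 206.3]
eef_rot: [3.14, -0.001, 0.39]
contact_force: [-0.5, 0.1, -4.4]
width: 0.279
grip_force: 30.0
```

```bash
python3 -m crank '[[-1,[0,0,-30],[0,0,0]],[-1,[0,0,-60],[0,0,0]],[-1,[0,0,-80],[0,0,0]]]' >/dev/null
python3 - <<'E'
from h import *
plan([606,54,270],.188)
E
```

```text
t 8.5 shift [ 203.6 -205.    15.5] turn [-0.002  0.002  0.202] at [ 495.6 -213.   285.3] [-3.14e+00  1.00e-03  3.90e-01] F [ 0.9 -0.7 -4.1] w 0.276 grip 30.0
```

```bash
python3 -m crank '[[-1,[22,-22,0],[0,0,0.05]],[-1,[45,-45,0],[0,0,0.1]],[-1,[70,-70,0],[0,0,0.15]],[-1,[95,-95,0],[0,0,0.2]],[-1,[120,-120,0],[0,0,0.2]]]' >/dev/null
python3 - <<'E'
from h import *
plan([606,54,270],.188)
E
```

```text
t 9.0 shift [ 65.  -98.7  13.1] turn [-0.002  0.004  0.   ] at [560.7 -55.1 283.1] [-3.139  0.004  0.188] F [ 0.8 -1.1 -3.6] w 0.275 grip 30.0
```

```bash
python3 -m crank '[[-1,[20,-30,0],[0,0,0]],[-1,[40,-60,0],[0,0,0]],[-1,[55,-82,0],[0,0,0]],[-1,[55,-82,0],[-0.1,0,0]],[-1,[55,-82,0],[-0.17,0,0]]]' >/dev/null
python3 -m crank '[[-1,[0,0,0],[0,0,0]],[-1,[0,0,0],[0,0,0]],[-1,[0,0,0],[0,0,0]],[-1,[0,0,0],[0,0,0]],[-1,[0,0,0],[0,0,0]]]' >/dev/null
python3 -m crank '[[-1,[0,0,0],[0,0,0]],[-1,[0,0,0],[0,0,0]],[-1,[0,0,0],[0,0,0]],[-1,[0,0,0],[0,0,0]],[-1,[0,0,0],[0,0,0]]]' >/dev/null
python3 - <<'E'
from h import *
plan([606,54,270],.188,-.17)
ims=[bot.snapshot('scene')[0].astype(float) for _ in range(4)]; im=np.mean(ims,0)
np.save('s1.npy',im)
iw,_=bot.snapshot('wrist')
# gauge dial centre via kinematics
s=bot.get_state(); R=Rotation.from_euler('xyz',s['eef_rot']).as_matrix(); c=s['ee_pos']+R[:,2]*(125.8-66)
p,f=K('scene'); q=p['rotation'].T@(c-p['position']); r=np.array([q[0],-q[1]])/-q[2]; uv=r*(1+p['k1']*(r@r))*f+[p['cx'],p['cy']]; print(uv)
u,v=uv.round().astype(int)
a=cv2.resize(im[v-35:v+35,u-35:u+35].astype(np.uint8),(500,500),interpolation=cv2.INTER_CUBIC)
b=cv2.resize(iw,None,fx=.46,fy=.46)
out=np.zeros((500,800,3),np.uint8); out[:,:500]=a; out[:184,500:794]=b
cv2.imwrite('pics/g1.png',out[...,::-1])
E
```

```text
t 10.5 shift [  9.6 -20.7  12.4] turn [-0.    -0.     0.002] at [600.   34.3 285.7] [ 2.972 -0.     0.19 ] F [ 0.3  0.4 -3.2] w 0.274 grip 30.0
[331.51461205 174.91466741]
```

View pics/g1.png

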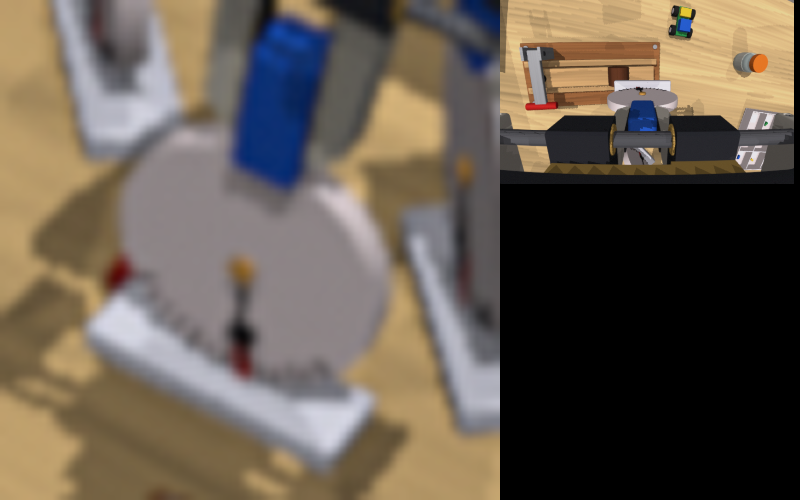

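The gauge is held tilted 0.17. In the scaled crop the hub is at (240,268), the pointer blob at (241,330) and the red mark at (241,360), so the pointer is almost on the mark. I'll measure the two angles by casting rays onto the dial face.

```bash
cat > m.py <<'E'
from h import *
def meas(im):
    s=bot.get_state(); R=Rotation.from_euler('xyz',s['eef_rot']).as_matrix(); c=s['ee_pos']+R[:,2]*(125.8-66)
    gx,gy,gz=R[:,0],-R[:,1],-R[:,2]; p,f=K('scene')
    v,u=np.mgrid[0:400,0:640]; n=ray(u.ravel(),v.ravel(),p,f)
    d=np.c_[n[:,0],-n[:,1],-np.ones(len(n))]@p['rotation'].T; o=p['position']
    P=o+d*(((c+7*gx-o)@gx)/(d@gx))[:,None]-c
    Y,Z=(P@gy).reshape(400,640),(P@gz).reshape(400,640); rr=np.hypot(Y,Z)
    r,g,b=im[...,0],im[...,1],im[...,2]
    near=(rr<55)&(Z<10)
    red=np.clip(r-np.maximum(g,b)-35,0,None)*(near&(rr>30)&(abs(Y)<25))
    hub=np.clip(r-b-45,0,None)*(rr<14)
    dark=np.clip(110-im.max(2),0,None)*((rr>15)&(rr<42)&(abs(Y)<14)&(Z<0))
    w=lambda m:np.array([(Y*m).sum(),(Z*m).sum()])/m.sum()
    h,k,q=w(hub),w(red),w(dark)
    ang=lambda t:np.arctan2(*(t-h)*[1,-1])
    print('hub',h.round(1),'mark',k.round(1),'r',np.hypot(*(k-h)).round(1),'ang',ang(k).round(3),'dark',q.round(1),ang(q).round(3),'tilt',np.arcsin(-gy[2]).round(3), (red>0).sum(),(dark>0).sum())
E
python3 - <<'E'
from m import *
meas(np.load('s1.npy'))
E
```

```text
hub [ 1.3 -1.9] mark [  9.5 -45.8] r 44.7 ang 0.186 dark [  6.1 -31.3] 0.161 tilt 0.17 6 26
```

```bash
python3 -m crank '[[-1,[0,0,0],[-0.02,0,0]],[-1,[0,0,0],[-0.02,0,0]],[-1,[0,0,0],[-0.02,0,0]]]' >/dev/null;  python3 -c "
from h import *
plan([601,80.3,222],.188,-.19)"
```

```text
t 11.05 shift [  9.7 -55.9  54. ] turn [-0.    -0.     0.002] at [599.9  34.6 285.6] [2.952 0.    0.19 ] F [ 1.1  0.  -4. ] w 0.275 grip 30.0
```

```bash
python3 -m crank '[[-1,[5,-28,10],[0,0,0]],[-1,[10,-56,25],[0,0,0]],[-1,[10,-56,45],[0,0,0]],[-1,[10,-56,54],[0,0,0]],[-1,[10,-56,54],[0,0,0]]]' >/dev/null; python3 -m crank '[[-1,[0,0,0],[0,0,0]],[-1,[0,0,0],[0,0,0]]]' >/dev/null;  python3 -c "
from h import *
plan([601,80.3,206],.188,-.19)"
```

```text
t 11.75 shift [-1.1 -4.2 17. ] turn [ 0.    -0.002  0.001] at [602.2  79.6 223.5] [ 2.951e+00 -2.000e-03  1.890e-01] F [ 0.2  0.1 -3.3] w 0.279 grip 30.0
```

```bash
python3 -m crank '[[-1,[-1,-2,6],[0,0,0]],[-1,[-1,-3,12],[0,0,0]],[-1,[-1,-4,16],[0,0,0]],[-1,[-1,-4,17],[0,0,0]],[-1,[-1,-4,17],[0,0,0]]]'; python3 -m crank '[[-1,[0,0,1],[0,0,0]],[-1,[0,-0.5,2],[0,0,0]],[-1,[0,-0.5,2],[0,0,0]]]'
```

```text
time: 12.25
ee_pos: [600.0, 80.6, 204.9]
eef_rot: [2.952, 0.0, 0.19]
contact_force: [-1.6, 0.4, 0.5]
width: 0.278
grip_force: 30.0
time: 12.55
ee_pos: [600.5, 80.8, 204.8]
eef_rot: [2.951, -0.002, 0.19]
contact_force: [-4.0, 1.6, 8.7]
width: 0.277
grip_force: 30.0
```

```bash
python3 -m crank '[[-1,[0,0,-0.8],[0,0,0]],[-1,[0,0,-0.8],[0,0,0]],[-1,[0,0,-0.8],[0,0,0]],[-1,[0,0,-0.8],[0,0,0]],[-1,[0,0,-0.8],[0,0,0]]]'; python3 -m crank '[[-1,[0,0,0],[0,0,0]],[-1,[0,0,0],[0,0,0]],[-1,[0,0,0],[0,0,0]],[-1,[0,0,0],[0,0,0]],[-1,[0,0,0],[0,0,0]]]'
python3 - <<'E'
from m import *
im=np.mean([bot.snapshot('scene')[0].astype(float) for _ in range(4)],0); np.save('s2.npy',im); meas(im)
iw,dw=bot.snapshot('wrist'); p,f=K('wrist'); X=pts('wrist',dw,p)
q=X[(X[...,2]>60)&(X[...,2]<78)&(abs(X[...,0]-606)<50)&(abs(X[...,1]-54)<45)]; print(len(q), q.min(0),q.max(0) if len(q) else 0)
s=bot.get_state(); R=Rotation.from_euler('xyz',s['eef_rot']).as_matrix(); c=s['ee_pos']+R[:,2]*125.8; print('foot',c)
a=cv2.resize(im[140:280,260:440].astype(np.uint8),(640,498),interpolation=cv2.INTER_CUBIC)
cv2.imwrite('pics/g2.png',a[...,::-1]); cv2.imwrite('pics/w4.png',iw[...,::-1])
E
```

```text
time: 13.05
ee_pos: [600.5, 80.9, 204.8]
eef_rot: [2.951, -0.002, 0.19]
contact_force: [-4.6, 1.2, 7.6]
width: 0.282
grip_force: 30.0
time: 13.55
ee_pos: [600.5, 80.9, 204.8]
eef_rot: [2.951, -0.002, 0.19]
contact_force: [-3.4, 1.3, 7.6]
width: 0.279
grip_force: 30.0
hub [ 1.6 -1.3] mark [ 10. -44.] r 43.5 ang 0.195 dark [  7.  -31.4] 0.176 tilt 0.19 4 24
416 [614.70319323  35.83468579  60.05249806] [633.3237968   98.82448426  77.96626459]
foot [605.20853565  57.50764593  81.24019748]
```

View pics/g2.png

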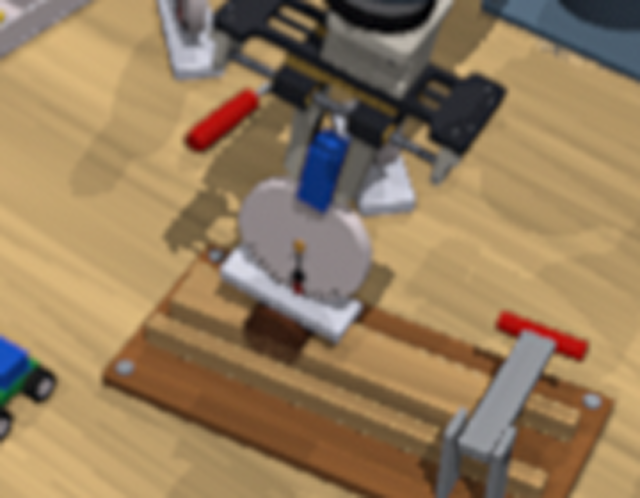

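View pics/w4.png

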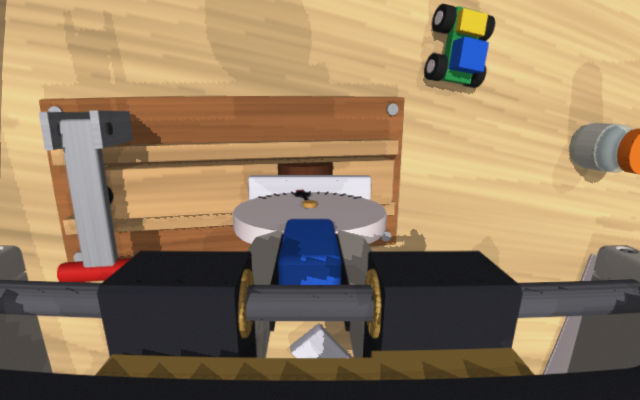

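The scene view shows the foot bar (290,293) standing on the ridge (278,328), with the clamp arm level and its handle down at (540,335). The pointer hangs on the red mark (298,285). The wrist view shows the foot bar (310,187) centred over the ridge (305,168), with no contact with the clamp or the jig. Measured, the mark is about 0.19–0.20 rad, the tilt 0.19 rad, and the foot middle about 4 mm from the ridge top.

```bash
python3 -c "
from station import bot
print(bot.close_job())"
```

```text
the job is handed in; nothing more can be done
None
```

I handed the job in at about 14 s of the 54 s. The clamp is fully down, and the gauge is held on the ridge at a 0.19 rad tilt with its pointer on the red mark. The hand-in returned no verdict, so these are my own measurements.

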